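# Release and close the cast tray

### The job

Two low cabinets on the dental bench have their trays locked out at full extension. On the one whose tray carries the two plaster dental casts, press the red release lever right down, then push that tray fully home with both casts still standing on it. Leave the other cabinet's tray out and its lever up.

Things in the scene. Friction and masses are not known exactly. Their poses are not given: they have to be found in the camera images.
- cast_lever_pad (a point): Centre of the top of the red lever pad of the cabinet with the casts: 32 (x) by 30 mm (y), top 56 mm above the bench while up, 45 mm in front of the cabinet's face, 104 mm to the right (-y) of the tray's middle line. Axes at rest: x the way the tray goes in, y left, z up. Pressed straight down it sinks 18 mm to its stop (14 mm counts); 4 N moves it; no spring, it stays where left.
- cast_lever (a joint): Angle of that release lever in rad: 0 up (tray locked out), 0.15 pressed right down at its stop (tray free).
- cast_tray_front (a point): Middle of the outer face of the blue front panel of the tray with the casts; 40 mm above the bench. Panel upright, 166 mm wide, 12 to 62 mm above the bench, 12 mm thick. Axes: x the way the tray goes in, y left, z up. Tray floor 18 mm, walls 34 mm above the bench. White cabinet fixed, 220 x 220 x 76 mm high, its face 162 mm behind this point with the tray out, 12 mm with it home.
- cast_tray (a joint): How far that tray has gone in, in m: 0 fully out, 0.15 fully home at its stop. It starts 0 to 6 mm in; until the lever is down a catch stops it at about 8 mm. Once free about 3 N moves it and it stays where it is left.
- cast1: The cream plaster cast on that tray, 56 x 52 x 32 mm, loose. Origin: on its underside, near its middle; z up.
- cast2: The tan plaster cast on that tray, same size. Origin: on its underside, near its middle; z up.
- spare_tray (a joint): The tray of the other, identical cabinet (it carries a small white jar with a blue lid and a steel ring), to be left out: 0 fully out, 0.15 home, in m. It starts 0 to 6 mm in.
- spare_lever (a joint): Red release lever of that other cabinet, to be left up: 0 up, 0.15 down, in rad.
There are look-alikes about, which are no part of the job. Leave any yellow look-alike of the cast1 alone.

How it is judged:
By the outcome, as a careful person would: the job done as asked, in the order asked, and still so for the second after the job is handed in, with the robot touching nothing.
It also fails if it takes over 35 s, if anything falls off the work surface, if the arm or the gripper's body presses on something with over 40 N, if the wrist force passes 120 N, or if a joint passes its speed limit or range.

### The arm

A 7-joint arm with a two-finger parallel gripper is mounted at the origin on the work surface. World frame = base frame: x ahead of the robot, y to its left, z up, the work surface at z = 0. Lengths are in mm, angles in rad, forces in N, time in s.
With the tool pointing down it reaches from about 400 to 875 mm from the base axis. Payload 4.4 kg.
Tool frame: the origin (TCP) lies at the very end of the fingers, on their centre line; the grasp point (between the pads) lies 19 mm behind it; z points along the fingers, y is the line along which they close (so a half turn about z gives the same grasp; the last joint's range is limited). The gripper opens to 85 mm and grips with 20 to 120 N. Pads are 22 mm wide; open, the fingers measure 114 mm over their backs; the gripper's body (76 mm by 85 mm) begins 54 mm behind the grasp point. The pads swing forward as they close: fully open they stand 13 mm farther back than shut.
Start: joints at [-1.283, 0.628, 0.038, 1.517, -0.027, 0.996, -0.02], TCP at [225.179, 609.764, 231.313] pointing down, gripper open.
Joint ranges: [-3.06, 3.06], [-0.37, 2.12], [-1.25, 1.32], [0.18, 2.47], [-1.1, 4.24], [0.23, 1.98], [-2.94, 2.94]. Speed limits (rad/s): [2.57, 2.57, 3.14, 3.14, 3.14, 3.14, 3.14].

### API

Orientations are given as [roll, pitch, yaw] about the fixed x, y, z axes, in that order (R = Rz(yaw) Ry(pitch) Rx(roll)).
In Python, from cell import read_state, get_image, camera_info, finish_job gives the robot as it stands.
- The arm moves only by the tool play_rows, never from a script. Its argument "deltas" is one flat list of numbers, 7 for each row, row after row: the shift along the tool's x, y, z in mm, then the turn, a rotation vector about the tool's x, y, z in rad, then the opening, from 0 (shut) to 1 (fully open). In form: [dx, dy, dz, ax, ay, az, grip, dx, dy, dz, ax, ay, az, grip, ...]. A call has 1 to 10 rows; each row is the pose to reach, as a shift and turn from the pose commanded when the call began, along the tool's axes at that moment; what a row does not reach only later rows make up. A row lasts 1/8 s, in which the tool goes at most 62.5 mm and 10.7 degrees, less where a joint would pass 70% of its speed; a pose out of reach is approached as far as the arm can. A call with a gripper value outside its range is refused whole. The fingers move at their own pace and stop on an object; the grip force is fixed at half the most. Time passes only in rows, so rows that repeat a pose let the fingers close. It gives the time, the measured TCP pose, the force, the opening and the grip force at its end, in the units of the state.
- read_state(): the state, without advancing time (a new reading comes with each control period).
- get_image(name): name is "side" or "top" or "wrist"; returns the picture (400x640x3 uint8, red, green, blue); there is no depth.
- camera_info(name): a dict with "fx", "fy", "cx", "cy" (pixels), "T" (4x4, takes a point from camera to world coordinates). Camera axes: x right, y down, z forward; pixel columns grow to the right and rows downward; lengths in mm; the calibration is good to about 2 mm. The wrist camera is an equidistant fisheye: a pixel r from the principal point sees the ray r / f radians off the axis. A picture is of the moment at which its call begins: read the wrist's pose just before it. camera_info takes no time and is no camera call; for the wrist camera it gives the pose at the moment of the call.
- finish_job(): hands the job in; it is judged then, once.
The state is a dict: "clock": time; "qpos": joint angles; "qd": joint speeds; "tau": joint torques, N m; "eef_pos": TCP position; "tool_rot": TCP orientation; "force": force on the tool from outside, world axes, zero at the start; "torque": the same for the moment, N m; "width": finger opening in mm; "gripper_force": force on a finger pad.
Only numpy, scipy, OpenCV 4.12 (cv2) and the standard library are available. Lean on these libraries where they do the work, as an engineer would, in place of code of your own. Each camera call takes 0.05 s, during which the arm holds its last target. There are 200 camera calls.

## Working session

There is one attempt and no reset: what is moved stays moved. The work goes in short steps, Python scripts to look and compute and a tool call to move; the robot and the scene stay as the last step left them, time stands still between calls to the robot, and variables do not carry over. Pictures are saved under pics/ and viewed, at most 10 in all, crops included, and the job is handed in when it is done.

Besides the shell and the picture viewer there is one more tool, called as name(argument=value, ...) on one line, values as JSON. play_rows: Moves the arm, as the interface text tells. Its arguments: {"type":"object","properties":{"deltas":{"type":"array"}},"required":["deltas"]}

```bash
mkdir -p pics; python3 - <<'E'
from cell import *
import cv2,numpy as np
np.set_printoptions(precision=4,suppress=True)
for n in("side","top"):
    cv2.imwrite(f"pics/{n}0.png",get_image(n)[:,:,::-1]); c=camera_info(n); print(n,c["fx"],c["fy"],c["cx"],c["cy"]);print(np.array(c["T"]))
s=read_state();print(s)
E
```

```text
side 366.2462907727239 366.2462907727239 315.54075393762344 201.38916565928383
[[   0.9429   -0.2294    0.2415  414.6009]
 [  -0.3331   -0.6605    0.6729 -531.361 ]
 [   0.0051   -0.7149   -0.6992  589.1657]
 [   0.        0.        0.        1.    ]]
top 404.5241701436116 404.5241701436116 313.55200827929167 205.1355312043264
[[ -0.024   -0.9966   0.0784 513.3772]
 [ -0.9997   0.0235  -0.0076 -32.7056]
 [  0.0058  -0.0785  -0.9969 943.695 ]
 [  0.       0.       0.       1.    ]]
{'clock': 0.1, 'qpos': array([-1.2828,  0.6293,  0.0385,  1.5182, -0.027 ,  0.9963, -0.02  ]), 'qd': array([ 0.0009, -0.0016, -0.0017, -0.0017,  0.0002,  0.0032, -0.0002]), 'tau': array([  0.0038, -56.4536,   1.2306, -19.3977,   0.0112,   0.0052,
         0.    ]), 'eef_pos': array([224.9828, 609.2289, 230.4785]), 'tool_rot': array([-3.1399,  0.    ,  2.7878]), 'force': array([ 0.1534,  0.3417, -0.6866]), 'torque': array([-0.0143,  0.0115,  0.0121]), 'gripper_force': 0.0, 'width': 85.39268996485914}
```

View pics/top0.png

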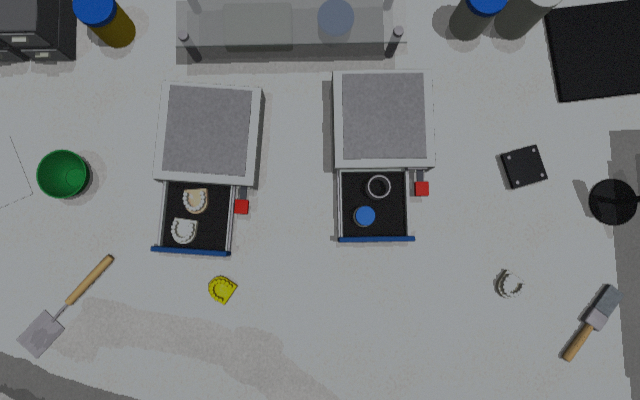

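View pics/side0.png

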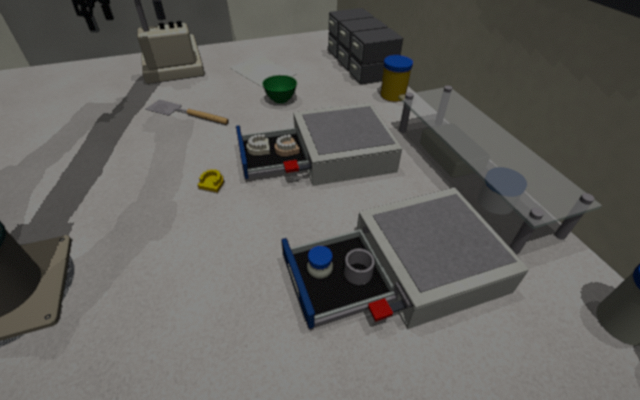

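The top view shows two candidates. The left cabinet carries the two casts (195,200 and 184,230) and has its red pad at (242,207) and its blue panel from (152,249) to (230,254). The right cabinet carries the jar and ring, with its pad at (422,188). Look-alikes are the yellow cast (222,290) and a loose cast (510,284). I choose the left cabinet and check it in a crop.

```bash
cat > h.py <<'E'
from cell import *
import numpy as np,cv2
from scipy.spatial.transform import Rotation as R
def ray(n,u,v,z):
    c=camera_info(n);T=np.array(c["T"]);d=T[:3,:3]@[(u-c["cx"])/c["fx"],(v-c["cy"])/c["fy"],1]
    return T[:3,3]+d*(z-T[2,3])/d[2]
def to_tool(p,rot=None):
    s=read_state();r=R.from_euler('xyz',s["tool_rot"]);return r.inv().apply(np.array(p)-s["eef_pos"])
E
python3 - <<'E'
from h import *
np.set_printoptions(precision=3,suppress=True)
im=cv2.imread("pics/top0.png");cv2.imwrite("pics/crop.png",cv2.resize(im[160:270,140:260],None,fx=5,fy=5,interpolation=cv2.INTER_CUBIC))
hsv=cv2.cvtColor(im,cv2.COLOR_BGR2HSV).astype(int)
b=im.astype(int)
def rect(m):
    p=np.argwhere(m)[:,::-1].astype(np.float32);return p.mean(0),cv2.minAreaRect(p)
sub=np.zeros(im.shape[:2],bool);sub[190:262,140:260]=1
red=(b[:,:,2]>120)&(b[:,:,1]<70)&sub
c,r=rect(red);print(c,r);print("pad",ray("top",*c,56))
blue=(b[:,:,0]>90)&(b[:,:,2]<60)&sub
c,r=rect(blue);print(c,r);bx=cv2.boxPoints(r);print(bx)
for q in bx:print(ray("top",*q,62))
E
```

```text
[240.84 206.28] ((240.5, 206.5), (13.0, 13.0), 90.0)
pad [584.385 120.383  56.   ]
[187.962 251.091] ((187.9949188232422, 251.07106018066406), (74.38191986083984, 4.274823188781738), 4.085616588592529)
[[150.746 250.553]
 [151.051 246.289]
 [225.244 251.589]
 [224.939 255.853]]
[492.481 314.85   62.   ]
[501.645 314.262  62.   ]
[486.362 154.03   62.   ]
[477.211 154.751  62.   ]
```

View pics/crop.png

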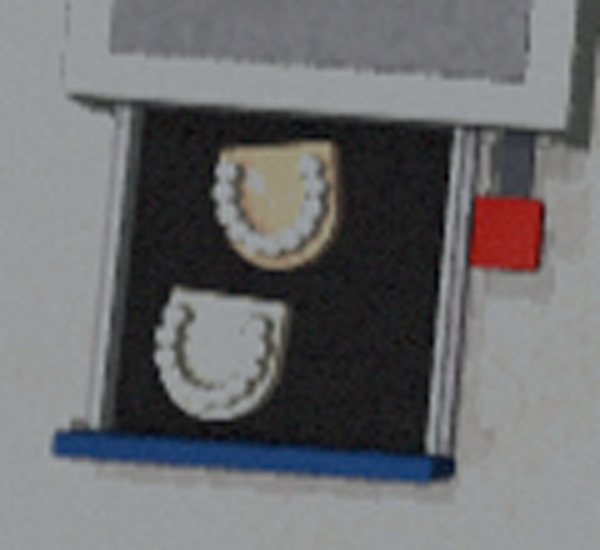

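The crop confirms it: cream cast and tan cast on the black tray, red pad at about (241,207) in full-image pixels. Next I'll go above the pad with the fingers shut and aligned to the cabinet (yaw about -0.09).

```bash
python3 - <<'E'
from h import *
print(ray("top",241.3,206.9,56)); print(to_tool([584.5,119.5,160]))
c=camera_info("side");T=np.array(c["T"])
p=T[:3,:3].T@(np.array([584.5,119.5,56])-T[:3,3]);print(p[:2]/p[2]*c["fx"]+[c["cx"],c["cy"]])
b=cv2.imread("pics/side0.png").astype(int);m=(b[:,:,2]>120)&(b[:,:,1]<70);m[200:]=0
q=np.argwhere(m);print(q.min(0),q.max(0),q.mean(0))
E
```

```text
[582.99422672 119.3871647   56.        ]
[-506.93213652 -334.69929361   71.06657531]
[290.02849927 163.67947681]Traceback (most recent call last):
  File "<stdin>", line 6, in <module>
    return umr_minimum(a, axis, None, out, keepdims, initial, where)
ValueError: zero-size array to reduction operation minimum which has no identity
```

play_rows(deltas=[-50, -33, 0, 0, 0, -0.1, 0, -100, -66, 0, 0, 0, -0.2, 0, -150, -100, 0, 0, 0, -0.264, 0, -200, -132, 0, 0, 0, -0.264, 0, -250, -165, 10, 0, 0, -0.264, 0, -300, -198, 20, 0, 0, -0.264, 0, -350, -231, 35, 0, 0, -0.264, 0, -400, -264, 50, 0, 0, -0.264, 0, -450, -297, 60, 0, 0, -0.264, 0, -507, -335, 71, 0, 0, -0.264, 0])

```text
clock: 1.35
eef_pos: [581.4, 123.9, 160.7]
tool_rot: [3.141, -0.001, 3.052]
force: [0.6, 0.4, 0.2]
width: -0.1
gripper_force: 0.0
```

play_rows(deltas=[0, 0, 0, 0, 0, 0, 0, 0, 0, 0, 0, 0, 0, 0])

```text
clock: 1.6
eef_pos: [580.1, 125.6, 160.9]
tool_rot: [3.141, -0.002, 3.051]
force: [0.3, 0.4, -0.7]
width: -0.0
gripper_force: 0.0
```

```bash
python3 - <<'E'
from h import *
s=read_state();print(s["clock"],s["eef_pos"],s["tool_rot"],s["force"],s["width"])
c=camera_info("wrist");im=get_image("wrist")[:,:,::-1];cv2.imwrite("pics/w1.png",im)
T=np.array(c["T"])
def proj(p):
    q=T[:3,:3].T@(np.array(p)-T[:3,3]);th=np.arctan2(np.hypot(q[0],q[1]),q[2]);return th*c["fx"]*q[:2]/np.hypot(q[0],q[1])+[c["cx"],c["cy"]]
print("pad",proj([584.5,119.5,56]),"front",proj([484.8,234.8,62]),"tcp",proj(s["eef_pos"]))
print(to_tool([584.5,119.5,56]))
E
```

```text
1.6 [580.13996982 125.57457385 160.86707874] [ 3.14119065e+00 -1.50127589e-03  3.05121959e+00] [ 0.32385441  0.39644904 -0.73810506] -0.04317683589940751
pad [309.10108765 202.46997535] front [440.43053901  76.12215044] tcp [315.82402044 260.70157679]
[ -5.39481256  -6.89172814 105.13601043]
```

View pics/w1.png

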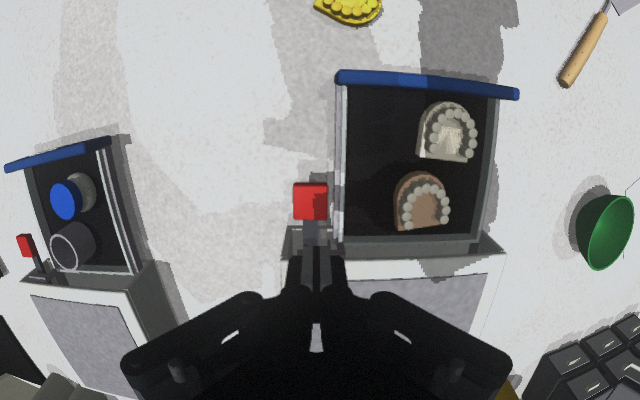

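The wrist picture shows the red pad at (311,201), within about 1–2 mm of the prediction (309,202). The casts are on this tray. Descending.

play_rows(deltas=[-3, -4, 30, 0, 0, 0, 0, -5.4, -7, 60, 0, 0, 0, 0, -5.4, -7, 80, 0, 0, 0, 0, -5.4, -7, 90, 0, 0, 0, 0, -5.4, -7, 95, 0, 0, 0, 0, -5.4, -7, 95, 0, 0, 0, 0])

```text
clock: 2.4
eef_pos: [585.5, 118.5, 66.7]
tool_rot: [3.141, 0.0, 3.053]
force: [0.4, 0.3, 0.0]
width: 0.0
gripper_force: 0.0
```

play_rows(deltas=[0, 0, 4, 0, 0, 0, 0, 0, 0, 8, 0, 0, 0, 0, 0, 0, 12, 0, 0, 0, 0, 0, 0, 16, 0, 0, 0, 0, 0, 0, 19, 0, 0, 0, 0, 0, 0, 22, 0, 0, 0, 0, 0, 0, 24, 0, 0, 0, 0, 0, 0, 24, 0, 0, 0, 0])

```text
clock: 3.4
eef_pos: [585.4, 117.9, 42.1]
tool_rot: [-3.142, -0.0, 3.052]
force: [0.0, 0.2, 0.5]
width: -0.4
gripper_force: 0.1
```

play_rows(deltas=[0, 0, 1, 0, 0, 0, 0, 0, 0, 2, 0, 0, 0, 0, 0, 0, 3, 0, 0, 0, 0, 0, 0, 4, 0, 0, 0, 0])

```text
clock: 3.9
eef_pos: [585.9, 117.9, 38.5]
tool_rot: [3.141, 0.001, 3.052]
force: [0.1, -0.3, 2.5]
width: 0.0
gripper_force: 1.5
```

play_rows(deltas=[0, 0, 1, 0, 0, 0, 0, 0, 0, 2, 0, 0, 0, 0])

```text
clock: 4.15
eef_pos: [585.9, 117.9, 37.9]
tool_rot: [3.141, 0.001, 3.052]
force: [-4.2, -1.2, 19.8]
width: -0.3
gripper_force: 10.0
```

Lever stop felt at z = 38 with 20 N. Lifting, then going round to the front of the panel.

play_rows(deltas=[0, 0, -25, 0, 0, 0, 0, 0, 0, -70, 0, 0, 0, 0, 50, 30, -80, 0, 0, 0, 0, 100, 60, -80, 0, 0, 0, 0, 140, 90, -80, 0, 0, 0, 0, 162, 104, -80, 0, 0, 0, 0, 162, 104, -80, 0, 0, 0, 0, 162, 104, -80, 0, 0, 0, 0])

```text
clock: 5.15
eef_pos: [434.7, 235.3, 116.4]
tool_rot: [-3.141, 0.001, 3.051]
force: [-0.4, 0.4, -0.5]
width: 0.2
gripper_force: 0.0
```

```bash
python3 - <<'E'
from h import *
s=read_state();print(s["clock"],s["eef_pos"],s["tool_rot"])
im=get_image("wrist")[:,:,::-1];b=get_image("side")[100:200,200:420,::-1]
cv2.imwrite("pics/w2.png",np.vstack([im,cv2.resize(b,(440,200))[:, :].copy() if 0 else cv2.copyMakeBorder(cv2.resize(b,(440,200)),0,0,0,200,0)]))
print(to_tool([484.8,234.8,24]))
E
```

```text
5.15 [434.656491   235.30619755 116.35589315] [-3.14140172e+00  1.17336955e-03  3.05063954e+00]
[-49.6713143    4.55399291  92.35933652]
```

View pics/w2.png

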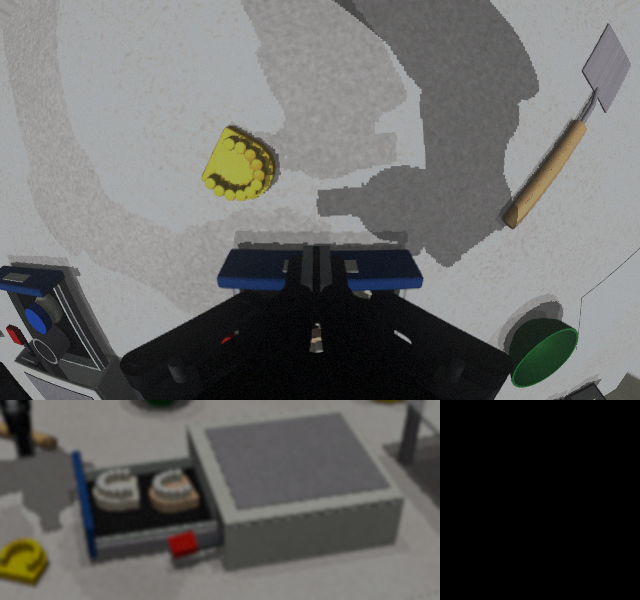

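The fingers (317,260) are in line with the middle of the panel (218–422) and clear of the yellow cast. Both casts are standing and the lever looks lowered. Descending, then pushing gently.

play_rows(deltas=[0, 0, 40, 0, 0, 0, 0, 0, 0, 75, 0, 0, 0, 0, 0, 0, 90, 0, 0, 0, 0, -8, 0, 92, 0, 0, 0, 0, -16, 0, 92, 0, 0, 0, 0, -24, 0, 92, 0, 0, 0, 0, -30, 0, 92, 0, 0, 0, 0, -34, 0, 92, 0, 0, 0, 0])

```text
clock: 6.25
eef_pos: [468.0, 233.0, 24.8]
tool_rot: [3.141, 0.001, 3.052]
force: [-0.6, -0.2, -0.1]
width: 0.0
gripper_force: 0.0
```

play_rows(deltas=[-3, 0, 0, 0, 0, 0, 0, -6, 0, 0, 0, 0, 0, 0, -9, 0, 0, 0, 0, 0, 0, -12, 0, 0, 0, 0, 0, 0, -15, 0, 0, 0, 0, 0, 0, -18, 0, 0, 0, 0, 0, 0, -21, 0, 0, 0, 0, 0, 0])

```text
clock: 7.12
eef_pos: [488.3, 231.0, 24.3]
tool_rot: [-3.141, -0.0, 3.052]
force: [-2.1, 0.8, 0.3]
width: -0.2
gripper_force: 1.1
```

play_rows(deltas=[-4, 0, 0, 0, 0, 0, 0, -9, 0, 0, 0, 0, 0, 0, -15, 0, 0, 0, 0, 0, 0, -21, 0, 0, 0, 0, 0, 0, -27, 0, 0, 0, 0, 0, 0, -33, 0, 0, 0, 0, 0, 0, -39, 0, 0, 0, 0, 0, 0, -45, 0, 0, 0, 0, 0, 0, -51, 0, 0, 0, 0, 0, 0, -57, 0, 0, 0, 0, 0, 0])

```text
clock: 8.38
eef_pos: [545.3, 225.6, 24.3]
tool_rot: [-3.141, -0.0, 3.052]
force: [-1.3, -1.2, -0.1]
width: -0.3
gripper_force: 1.2
```

play_rows(deltas=[-6, 0, 0, 0, 0, 0, 0, -12, 0, 0, 0, 0, 0, 0, -18, 0, 0, 0, 0, 0, 0, -24, 0, 0, 0, 0, 0, 0, -30, 0, 0, 0, 0, 0, 0, -36, 0, 0, 0, 0, 0, 0, -42, 0, 0, 0, 0, 0, 0, -47, 0, 0, 0, 0, 0, 0, -51, 0, 0, 0, 0, 0, 0, -54, 0, 0, 0, 0, 0, 0])

```text
clock: 9.62
eef_pos: [599.1, 221.1, 24.4]
tool_rot: [3.141, 0.0, 3.052]
force: [-2.5, -1.0, 0.6]
width: 0.3
gripper_force: 1.1
```

play_rows(deltas=[-3, 0, 0, 0, 0, 0, 0, -6, 0, 0, 0, 0, 0, 0, -9, 0, 0, 0, 0, 0, 0, -12, 0, 0, 0, 0, 0, 0, -15, 0, 0, 0, 0, 0, 0, -17, 0, 0, 0, 0, 0, 0])

```text
clock: 10.38
eef_pos: [615.9, 219.6, 24.4]
tool_rot: [3.142, 0.0, 3.052]
force: [-1.8, -3.1, 0.6]
width: -0.1
gripper_force: 1.1
```

play_rows(deltas=[-1.5, 0, 0, 0, 0, 0, 0, -3, 0, 0, 0, 0, 0, 0])

```text
clock: 10.62
eef_pos: [617.6, 219.4, 24.4]
tool_rot: [-3.141, -0.002, 3.052]
force: [-7.2, -1.7, 4.7]
width: 0.0
gripper_force: 3.3
```

play_rows(deltas=[-1.5, 0, 0, 0, 0, 0, 0, -3, 0, 0, 0, 0, 0, 0])

```text
clock: 10.88
eef_pos: [617.5, 219.4, 24.4]
tool_rot: [-3.14, -0.008, 3.053]
force: [-12.9, -2.0, 10.4]
width: -0.4
gripper_force: 6.5
```

The tray is at its stop: 617.5 no longer changes and the force is rising. One small extra push, then I'll back off, lift and look.

play_rows(deltas=[-2, 0, 0, 0, 0, 0, 0, -2, 0, 0, 0, 0, 0, 0])

```text
clock: 11.12
eef_pos: [617.4, 219.4, 24.3]
tool_rot: [-3.139, -0.012, 3.053]
force: [-16.0, -2.1, 12.6]
width: 0.1
gripper_force: 7.6
```

play_rows(deltas=[4, 0, 0, 0, 0, 0, 0, 20, 0, 0, 0, 0, 0, 0, 45, 0, 0, 0, 0, 0, 0, 80, 0, 0, 0, 0, 0, 0, 100, 0, -40, 0, 0, 0, 0, 110, 0, -90, 0, 0, 0, 0, 120, 0, -120, 0, 0, 0, 0, 120, 0, -120, 0, 0, 0, 0])

```text
clock: 12.12
eef_pos: [506.4, 231.8, 147.5]
tool_rot: [3.137, 0.007, 3.053]
force: [0.1, -0.8, 0.5]
width: -0.1
gripper_force: 0.0
```

```bash
python3 - <<'E'
from h import *
s=read_state();print(s["clock"],s["eef_pos"],s["force"])
f=lambda n,a,b,c,d:cv2.resize(get_image(n)[a:b,c:d,::-1],(760,290),interpolation=cv2.INTER_CUBIC)
cv2.imwrite("pics/e.png",np.vstack([f("side",80,200,190,505),f("top",70,260,140,638)]))
E
```

```text
12.125 [506.38428646 231.78910965 147.46319891] [ 0.0731892  -0.81787372  0.47375195]
```

View pics/e.png

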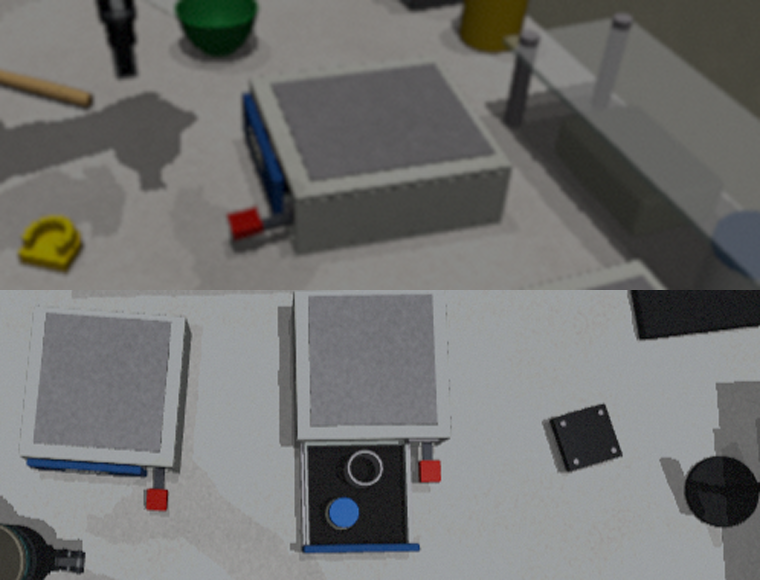

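Trays look right: the cast tray's panel is at the cabinet face, its lever is down, and the other cabinet is untouched. I'll check numerically that the panel sits 12 mm in front of the face.

```bash
python3 - <<'E'
from h import *
im=get_image("top")[:,:,::-1].copy();b=im.astype(int)
sub=np.zeros(im.shape[:2],bool);sub[160:262,140:260]=1
ex=np.array([.996,-.09])
def P(m,z):
    p=np.argwhere(m&sub)[:,::-1];return np.array([ray("top",*q,z)[:2] for q in p])
r=P((b[:,:,2]>120)&(b[:,:,1]<70),38)@ex;print("pad",r.min(),r.max(),r.mean())
l=P((b[:,:,0]>80)&(b[:,:,2]<70)&(b[:,:,0]>b[:,:,2]*1.7),62)@ex;print("panel",np.percentile(l,[2,10,50,90,98]))
cv2.imwrite("pics/e2.png",np.hstack([cv2.resize(im[170:230,140:260],None,fx=5,fy=5,interpolation=cv2.INTER_CUBIC)]))
print(ray("top",145,182,76)[:2]@ex,ray("top",257,190,76)[:2]@ex)
E
```

```text
pad 555.5500672668353 585.2901801220252 570.3555871301496
panel [605.65228076 606.53060347 610.61907217 614.59495718 615.46123696]
608.5410726214459 607.3420386540001
```

View pics/e2.png

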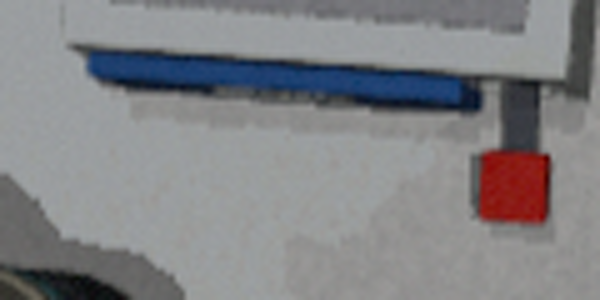

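The picture shows the panel against the face, with its outer side about 34 mm beyond the pad centre (33 expected), so the tray is home.

```bash
python3 -c "
from cell import *
print(finish_job())"
```

```text
the job is handed in; nothing more can be done
None
```

I pressed the cast cabinet's lever to its stop, pushed its tray fully home, and left the other cabinet alone; the job was handed in at about 12 s. Both casts were standing before the slow push, but they can't be seen inside the closed cabinet, so I couldn't check them afterwards.

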